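Lock the exhaust damper lever in its clean-out notch

ROBOT

A 6-joint arm with a two-finger parallel gripper is mounted at the origin on a cart in front of the work surface, level with it; the furniture and walls round the work are solid. World frame = base frame: x ahead of the robot, y to its left, z up, the work surface at z = 0. Lengths are in m, angles in rad, forces in N, time in s.
With the tool pointing down it reaches from about 0.35 to 0.95 m from the base axis. Payload 17.4 kg.
Tool frame: the origin (TCP) lies on the front face of the gripper's body, between the roots of the fingers; the fingertips stand arm.tip_extent ahead of it and the grasp point (between the pads) lies 65 mm ahead of it (arm.tip_extent is the distance from the TCP to the fingertips, in m); z points along the fingers, y is the direction in which the jaws open and shut (so a half turn about z gives the same grasp; the last joint's range is limited). The gripper opens to 93 mm and grips with 3 to 60 N. Pads are 15 mm wide; open, the fingers measure 128 mm over their backs; the gripper's body (75 mm by 188 mm) begins 65 mm behind the grasp point.
Start: joints at [1.291, 0.116, 1.442, -0, 1.584, -0.038], TCP at [0.162, 0.655, 0.303] pointing down, gripper open.
Joint ranges: [-2.83, 2.83], [-0.83, 2.19], [0.07, 2.5], [-1.14, 4.28], [0.01, 3], [-2.97, 2.97]. Speed limits (rad/s): [1.89, 1.89, 2.22, 3.14, 3.14, 3.14].

INTERFACE

Orientations are given as a unit quaternion [w, x, y, z].
In Python, from bench import arm gives the robot as it stands.
- The arm moves only by the tool arm_command, never from a script. Its argument "motion" is a list of rows, each a list of 6 numbers: the shift along the world's x, y, z normalised to -1 to 1, where 1 is 20 mm, then the turn, a rotation vector about the world's x, y, z normalised to -1 to 1, where 1 is 90 degrees. In form: [[tx, ty, tz, ax, ay, az], ...]. A call has 1 to 10 rows; each row shifts and turns the commanded pose from where the row before left it; what a row does not reach is not made up. A row lasts 1/8 s, in which the tool goes at most 62.5 mm and 10.7 degrees, less where a joint would pass 70% of its speed; a pose out of reach is approached as far as the arm can. A call with a number of a shift or a turn outside -1 to 1 is refused whole. A call with a gripper value outside its range is refused whole. "gripper" is the opening, from 0 (shut) to 1 (fully open), set as the call begins (left out, the last holds). The fingers move at their own pace and stop on an object; "force" is the grip in N (left out, the last holds). Time passes only in rows, so rows that do not move let the fingers close. It gives the time, the measured TCP pose, the force and the opening at its end, in the units of the state.
- arm.get_state(): the state, without advancing time (a new reading comes with each control period).
- arm.get_image(name): name is "scene" or "side" or "wrist"; returns a dict with "image" (384x512x3 uint8, blue, green, red), "fx", "fy", "cx", "cy" (pixels), "k1" (the pictures are not rectified: a ray, as slopes to the right and down, at radius r is drawn at 1 + k1 r^2 times it, then the intrinsics apply), "rvec" (rotation vector, rad) and "tvec" (3), from world to camera coordinates, as OpenCV has them. Camera axes: x right, y down, z forward; pixel columns grow to the right and rows downward; lengths in m; the calibration is good to about 2 mm. A picture is of the moment at which its call begins. There is no depth.
- arm.hand_in(): hands the job in, once; it reports no verdict.
The state is a dict: "clock": time; "q": joint angles; "dq": joint speeds; "tau": joint torques, N m; "tcp_pos": TCP position; "tool_rot": TCP orientation; "ft_force": force on the tool from outside, world axes, zero at the start; "wrist_torque": the same for the moment, N m; "opening": finger opening in m.
Only numpy, scipy, OpenCV 4.12 (cv2) and the standard library are available. Lean on these libraries where they do the work, as an engineer would, in place of code of your own. Each camera call takes 0.05 s, during which the arm holds its last target.

TASK

The last roast is out, so the exhaust damper has to be locked wide open for the chaff clean-out. Push the damper lever with the round ball knob forward, away from you, on past the stiff detent, until it drops into the notch at the far end of its track and stays there by itself. Leave the other damper lever, the one with the straight cross-bar grip, as it stands.

Things in the scene. Friction and masses are not known exactly. Their poses are not given: they have to be found in the camera images.
- ball_lever (a joint): angle (rad) of the ball-knob lever: 0 leans 0.40 back (starts 0 to 0.18), 0.40 upright, 0.80 in the far notch leaning 0.40 forward, against the hard stop. Light (1 to 2 N at the knob) and stays put up to 0.32; there a sprung roller meets a hump: about 9 N at the knob to climb it, crest at 0.57, beyond which the lever snaps into the notch by itself. Let go sooner, it springs back.
- ball_grip (a point): centre of the black ball knob, 36 mm in diameter, on a 10 mm round steel rod, 135 mm from the hinge; 160 mm above the counter at joint 0 and 0.80, 171 mm when upright. Its axes turn with the lever (z along the rod, away from the hinge).
- ball_pivot (a point): hinge centre of the ball-knob lever, 36 mm above the counter, mid-stand (base 150 x 78 mm; cam tracks beside the lever up to 100 mm high, roller collar on the rod up to 130 mm). Fixed axes: x level, the push direction (forward, up to 0.35 rad to either side), y hinge axis, z up. Knob centre here: x = 135 mm sin(joint - 0.40), z = 135 mm cos(joint - 0.40).
- bar_grip (a point): centre of the grip of the other lever, to be left alone: a level black cross bar, 18 mm in diameter, 76 mm long, on a lever of the same length on a like stand of its own, 13 cm or more to the left or right of the ball-knob stand (either may be the left one).

How it is judged:
By the outcome, as a careful person would: the job done as asked, in the order asked, and still so for the second after the job is handed in, with the robot touching nothing.
It also fails if it takes over 32 s, if anything falls off the work surface, if the arm or the gripper's body presses on something with over 40 N, if the wrist force passes 120 N, or if a joint passes its speed limit or range.

## Working session

There is one attempt and no reset: what is moved stays moved. The work goes in short steps, Python scripts to look and compute and a tool call to move; the robot and the scene stay as the last step left them, time stands still between calls to the robot, and variables do not carry over. Pictures are saved under pics/ and viewed, and the job is handed in when it is done.

Besides the shell and the picture viewer there is one more tool, called as name(argument=value, ...), one argument or row to a line, values as JSON. arm_command: Moves the arm, as the interface text tells. Its arguments: {"type":"object","properties":{"motion":{"type":"array"},"gripper":{"type":"number"},"force":{"type":"number"}},"required":["motion"]}

```bash
mkdir -p pics; ls; cat > h.py <<'E'
from bench import arm
import cv2,numpy as np
def grab(n,tag):
    d=arm.get_image(n); cv2.imwrite(f'pics/{tag}_{n}.png',np.asarray(d['image'])); 
    import pickle; pickle.dump(d,open(f'pics/{tag}_{n}.pkl','wb')); return d
def ray(d,u,v):
    x=(u-d['cx'])/d['fx'];y=(v-d['cy'])/d['fy'];X,Y=x,y
    for _ in range(30):
        s=1+d['k1']*(X*X+Y*Y);X,Y=x/s,y/s
    R=cv2.Rodrigues(np.asarray(d['rvec'],float))[0];t=np.asarray(d['tvec'],float).ravel()
    r=R.T@np.array([X,Y,1]);return -R.T@t,r/np.linalg.norm(r)
def tri(obs):
    A=np.zeros((3,3));b=np.zeros(3)
    for d,u,v in obs:
        c,r=ray(d,u,v);P=np.eye(3)-np.outer(r,r);A+=P;b+=P@c
    p=np.linalg.solve(A,b)
    return p,[np.linalg.norm((np.eye(3)-np.outer(r,r))@(p-c)) for c,r in (ray(*o) for o in obs)]
def proj(d,p):
    R=cv2.Rodrigues(np.asarray(d['rvec'],float))[0];q=R@np.asarray(p)+np.asarray(d['tvec'],float).ravel()
    x,y=q[:2]/q[2];s=1+d['k1']*(x*x+y*y);return d['fx']*x*s+d['cx'],d['fy']*y*s+d['cy']
E
python3 - <<'E'
from h import *
for n in("scene","side","wrist"):
    d=grab(n,'a');print(n,d['fx'],ray(d,256,192))
print(arm.get_state(),arm.tip_extent)
E
```

```text
pics
scene 395.9320192094052 (array([ 0.21643179, -0.50400853,  0.66904755]), array([ 0.40338267,  0.68415947, -0.60762509]))
side 457.60887649567957 (array([ 0.1456445 , -0.56359279,  0.4800481 ]), array([ 0.49270934,  0.76719806, -0.41066366]))
wrist 283.30042401426294 (array([0.08282229, 0.67434001, 0.38421232]), array([ 0.27419094, -0.07907694, -0.95841858]))
{'clock': 0.15, 'q': array([ 1.29119874e+00,  1.16355916e-01,  1.44212207e+00,  1.71395200e-05,
        1.58404887e+00, -3.78125483e-02]), 'dq': array([-0.0006638 , -0.00190822, -0.00155032, -0.0008725 , -0.00247413,
       -0.00176176]), 'tau': array([ 9.93926951e-04, -7.21767855e+01, -6.22950125e+01,  7.80487480e-02,
        2.24263268e-02, -8.56031602e-05]), 'tcp_pos': array([0.16160557, 0.65526813, 0.30218178]), 'tool_rot': array([-8.22821112e-05,  1.20598137e-01,  9.92701300e-01, -4.59878134e-04]), 'ft_force': array([ 0.8269069 ,  0.10021829, -0.06038558]), 'wrist_torque': array([-0.04540237,  0.00148625, -0.03779855]), 'opening': 0.09273166656583093} 0.0841
```

View pics/a_scene.png

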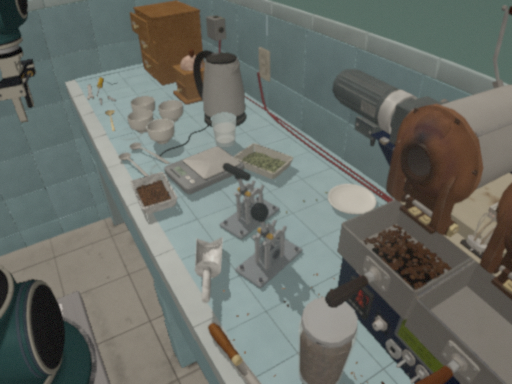

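View pics/a_side.png

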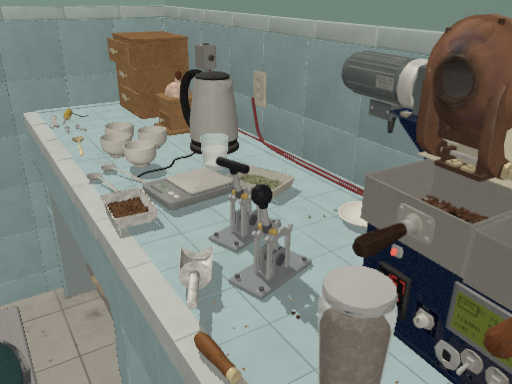

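View pics/a_wrist.png

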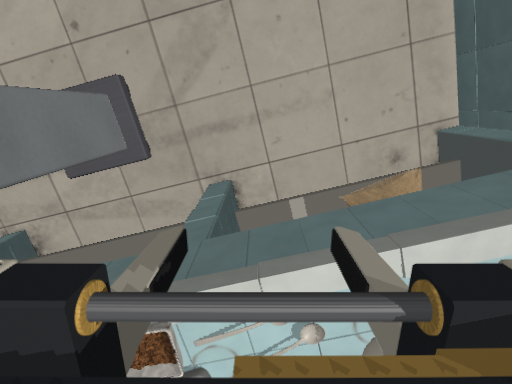

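```bash
python3 - <<'E'
import cv2,numpy as np
a=cv2.imread('pics/a_scene.png')[150:300,200:320];b=cv2.imread('pics/a_side.png')[145:305,190:330]
a=cv2.resize(a,(400,500),interpolation=2);b=cv2.resize(b,(400,457),interpolation=2)
o=np.zeros((500,800,3),np.uint8);o[:,:400]=a;o[:457,400:]=b;cv2.imwrite('pics/z.png',o)
from h import *
import pickle
ds,dd=[pickle.load(open(f'pics/a_{n}.pkl','rb')) for n in('scene','side')]
for d,(x,y) in((ds,(259,211)),(dd,(261,194))):
    im=np.asarray(d['image']);w=im[y-15:y+16,x-15:x+16].max(2)<50
    n,l,st,c=cv2.connectedComponentsWithStats(w.astype(np.uint8));k=1+st[1:,4].argmax();print(st[k],c[k]+[x-15,y-15])
E
```

```text
[15 21  2  2  3] [259.33333333 217.33333333]
[  5   6  21  24 361] [261.52077562 195.60110803]
```

View pics/z.png

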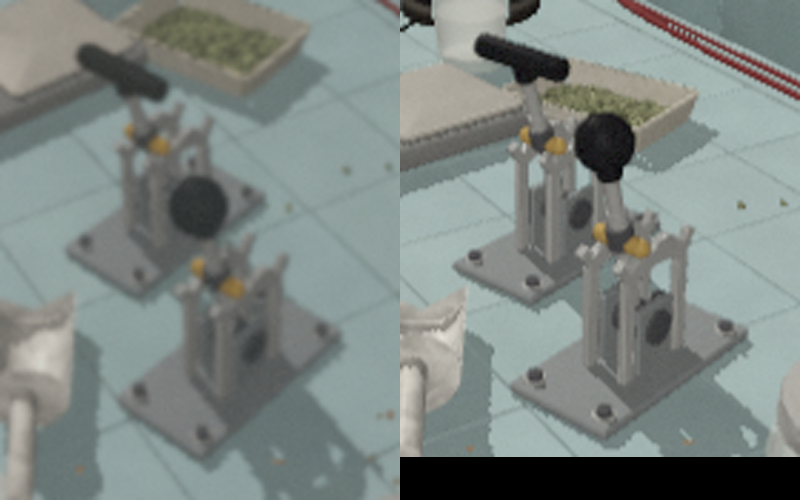

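```bash
python3 - <<'E'
from h import *
import pickle
ds,dd=[pickle.load(open(f'pics/a_{n}.pkl','rb')) for n in('scene','side')]
def S(x,y):return (ds,200+x/3.3333,150+y/3.3333)
def D(x,y):return (dd,190+(x-400)/2.857,145+y/2.857)
P={}
for n,s,e in(('ball',(198,206),(605,142)),('L',(120,400),(510,385)),('B',(203,458),(605,440)),('R',(342,332),(748,332)),
 ('barL',(88,52),(485,42)),('barR',(158,88),(562,70)),('bL',(66,247),(453,265)),('bB',(140,300),(532,302)),('bR',(264,195),(0,0)),('collar',(224,270),(622,233))):
    o=[S(*s)]+([D(*e)] if e[0] else [])
    P[n]=tri(o) if e[0] else None
    print(n,P[n])
    for q in o:
        c,r=ray(*q);z=0.008;print('   z=.008',c+r*(z-c[2])/r[2])
E
```

```text
ball (array([ 5.19583617e-01, -8.64643076e-05,  1.70654976e-01]), [np.float64(0.0007566155630502391), np.float64(0.0007566155630501102)])
   z=.008 [0.61925896 0.16367431 0.008     ]
   z=.008 [0.71539528 0.29706536 0.008     ]
L (array([0.46881936, 0.02105718, 0.01153697]), [np.float64(0.002605004676474387), np.float64(0.002605004676474436)])
   z=.008 [0.47224024 0.0222216  0.008     ]
   z=.008 [0.46927925 0.02726852 0.008     ]
B (array([ 0.49529457, -0.04212303,  0.00105815]), [np.float64(0.0012983613106499782), np.float64(0.0012983613106499895)])
   z=.008 [ 0.49336133 -0.04778447  0.008     ]
   z=.008 [ 0.48930194 -0.04877668  0.008     ]
R (array([ 0.63299002, -0.00328607,  0.00708643]), [np.float64(0.0011707176710423926), np.float64(0.0011707176710424433)])
   z=.008 [ 0.63323708 -0.00481235  0.008     ]
   z=.008 [ 0.63124991 -0.00350894  0.008     ]
barL (array([0.53977388, 0.17845627, 0.17100937]), [np.float64(0.0017810935988651461), np.float64(0.0017810935988651715)])
   z=.008 [0.64739964 0.40017789 0.008     ]
   z=.008 [0.74583598 0.57216123 0.008     ]
barR (array([
[... 184 characters left out ...]
9625 0.008     ]
bL (array([0.51051976, 0.1802839 , 0.00474427]), [np.float64(0.002089844700228306), np.float64(0.00208984470022841)])
   z=.008 [0.51072347 0.17558655 0.008     ]
   z=.008 [0.50647032 0.17668468 0.008     ]
bB (array([0.52509546, 0.0921458 , 0.01500549]), [np.float64(0.0020071005262330883), np.float64(0.002007100526233179)])
   z=.008 [0.52996588 0.09719865 0.008     ]
   z=.008 [0.5293184  0.10347818 0.008     ]
bR None
   z=.008 [0.66989956 0.14759825 0.008     ]
collar (array([0.54221883, 0.01048252, 0.10038984]), [np.float64(0.0027655572604681385), np.float64(0.00276555726046813)])
   z=.008 [0.59756218 0.09191377 0.008     ]
   z=.008 [0.63627254 0.15266228 0.008     ]
```

```bash
python3 - <<'E'
from h import *
import pickle
ds,dd=[pickle.load(open(f'pics/a_{n}.pkl','rb')) for n in('scene','side')]
print('jar top',tri([(ds,329,312),(dd,359,288)]))
print('scoop',tri([(ds,209,262),(dd,196,270)]))
E
```

```text
jar top (array([ 0.5013678 , -0.24210518,  0.14490792]), [np.float64(0.0006469600947657475), np.float64(0.0006469600947656462)])
scoop (array([0.42547535, 0.06183328, 0.02389669]), [np.float64(0.0014938881099321119), np.float64(0.0014938881099321722)])
```

arm_command(
  motion=[
    [0.44, -1, 0, 0, 0, 0.01],
    [0.44, -1, 0, 0, 0, 0.01],
    [0.44, -1, 0, 0, 0, 0.01],
    [0.44, -1, 0, 0, 0, 0.01],
    [0.44, -1, 0, 0, 0, 0.01],
    [0.44, -1, 0, 0, 0, 0.01],
    [0.44, -1, 0, 0, 0, 0.01],
    [0.44, -1, 0, 0, 0, 0.01],
    [0.44, -1, 0, 0, 0, 0.01],
    [0.44, -1, 0, 0, 0, 0.01],
  ],
  gripper=0,
  force=30,
)

```text
clock: 1.4
tcp_pos: [0.2498, 0.4546, 0.3026]
tool_rot: [-0.0, 0.042, 0.999, -0.0]
ft_force: [0.6, 0.1, -0.5]
opening: 0.0011
```

arm_command(
  motion=[
    [0.44, -1, 0, 0, 0, 0.01],
    [0.44, -1, 0, 0, 0, 0.01],
    [0.44, -1, 0, 0, 0, 0.01],
    [0.44, -1, 0, 0, 0, 0.01],
    [0.44, -1, 0, 0, 0, 0.01],
    [0.44, -1, 0, 0, 0, 0.01],
    [0.44, -1, 0, 0, 0, 0.01],
    [0.44, -1, 0, 0, 0, 0.01],
    [0.44, -1, 0, 0, 0, 0.01],
    [0.44, -1, 0, 0, 0, 0.01],
  ],
)

```text
clock: 2.65
tcp_pos: [0.3378, 0.2547, 0.3026]
tool_rot: [-0.0, -0.036, 0.999, -0.0]
ft_force: [1.0, 0.1, -0.3]
opening: 0.0002
```

arm_command(
  motion=[
    [0.44, -1, 0, 0, 0, 0.01],
    [0.44, -1, 0, 0, 0, 0.01],
    [0.44, -1, 0, 0, 0, 0.01],
    [0.44, -1, 0, 0, 0, 0.01],
    [0.44, -1, 0, 0, 0, 0.01],
    [0.44, -1, 0, 0, 0, 0.01],
    [0.44, -1, 0, 0, 0, 0.01],
    [0.44, -1, 0, 0, 0, 0.01],
    [0.44, -1, 0, 0, 0, 0.01],
    [0.44, -1, 0, 0, 0, 0.01],
  ],
)

```text
clock: 3.9
tcp_pos: [0.4258, 0.0547, 0.3026]
tool_rot: [-0.0, -0.115, 0.993, 0.0]
ft_force: [-1.0, 0.3, -0.4]
opening: 0.0002
```

arm_command(
  motion=[
    [0.42, -0.9, 0, 0, 0, 0.01],
    [0.42, -0.9, 0, 0, 0, 0.01],
    [0.42, -0.9, 0, 0, 0, 0.01],
    [0.42, -0.9, 0, 0, 0, 0.01],
    [0, 0, -0.85, 0, 0, 0],
    [0, 0, -0.85, 0, 0, 0],
    [0, 0, -0.85, 0, 0, 0],
    [0, 0, -0.85, 0, 0, 0],
    [0, 0, 0, 0, 0, 0],
  ],
)

```text
clock: 5.03
tcp_pos: [0.4588, -0.0164, 0.2332]
tool_rot: [-0.001, -0.146, 0.989, 0.0]
ft_force: [-1.0, -0.1, 1.1]
opening: 0.0006
```

```bash
python3 - <<'E'
from h import *
o=np.zeros((500,800,3),np.uint8)
a=np.asarray(grab('scene','b')['image'])[100:250,190:310];b=np.asarray(grab('side','b')['image'])[110:270,180:320]
o[:,:400]=cv2.resize(a,(400,500),interpolation=2);o[:457,400:]=cv2.resize(b,(400,457),interpolation=2)
cv2.imwrite('pics/z2.png',o);print(arm.get_state())
E
```

```text
{'clock': 5.125, 'q': array([-9.14532364e-02, -3.45698119e-01,  1.97385924e+00,  1.14127758e-05,
        1.51319457e+00, -1.95469946e+00]), 'dq': array([-7.77107932e-04, -3.61491943e-03, -1.19592788e-02,  5.80146135e-04,
        9.52907037e-05,  4.79503904e-04]), 'tau': array([ 8.88852286e-02, -3.17445695e+01, -5.99411917e+01, -3.99022072e-02,
        1.13860550e-02,  4.53108223e-03]), 'tcp_pos': array([ 0.45930481, -0.0165129 ,  0.23501678]), 'tool_rot': array([ 1.16491342e-04, -1.45704087e-01,  9.89328209e-01, -2.23591178e-05]), 'ft_force': array([-0.50156148, -0.57941569,  0.6545026 ]), 'wrist_torque': array([ 0.03903227, -0.03732538, -0.03932959]), 'opening': 0.00046316734910471243}
```

View pics/z2.png

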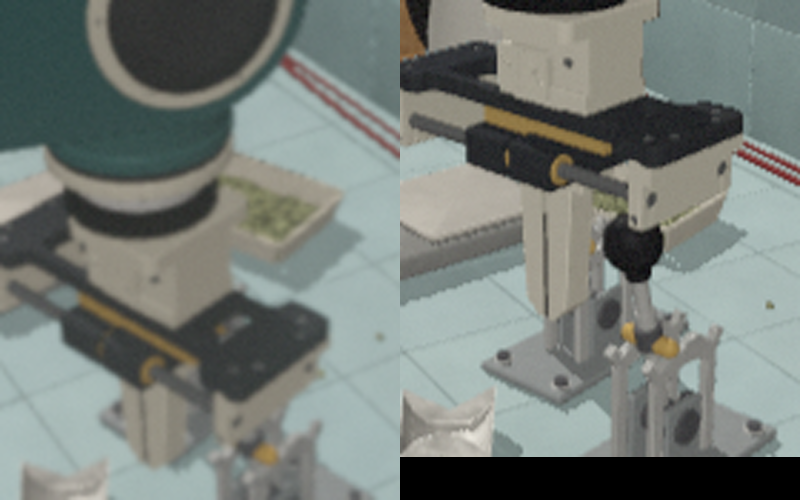

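arm_command(
  motion=[
    [0.38, 0.116, 0, 0, 0, 0],
    [0.38, 0.116, 0, 0, 0, 0],
    [0.38, 0.116, 0, 0, 0, 0],
    [0.38, 0.116, 0, 0, 0, 0],
    [0.38, 0.116, 0, 0, 0, 0],
    [0.38, 0.116, 0, 0, 0, 0],
    [0.38, 0.116, 0, 0, 0, 0],
  ],
)

```text
clock: 6.0
tcp_pos: [0.5129, -0.0002, 0.2348]
tool_rot: [-0.0, -0.146, 0.989, -0.0]
ft_force: [-2.0, -0.8, 1.6]
opening: 0.0004
```

```bash
python3 - <<'E'
from h import *
o=np.zeros((500,800,3),np.uint8)
a=np.asarray(grab('scene','c')['image'])[100:250,190:310];b=np.asarray(grab('side','c')['image'])[110:270,180:320]
o[:,:400]=cv2.resize(a,(400,500),interpolation=2);o[:457,400:]=cv2.resize(b,(400,457),interpolation=2)
cv2.imwrite('pics/z3.png',o);s=arm.get_state();print(s['tcp_pos'],s['ft_force'])
E
```

```text
[ 5.13055406e-01 -1.85385166e-04  2.34626272e-01] [-0.10063356 -0.39515381  0.29677662]
```

View pics/z3.png

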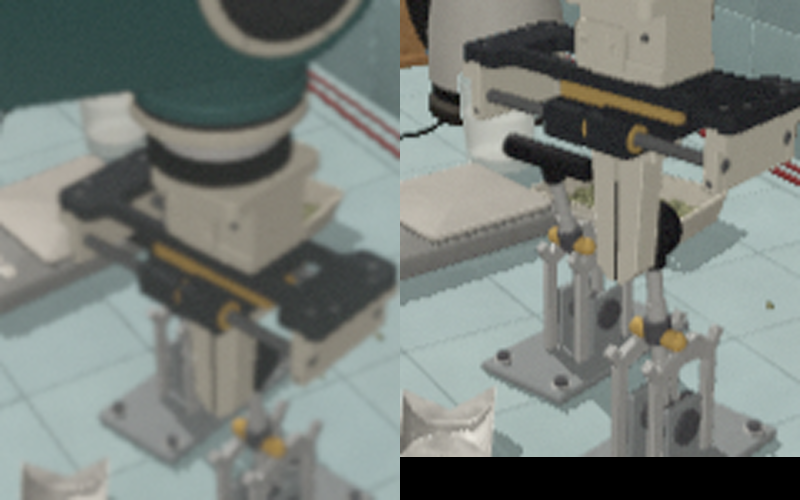

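arm_command(
  motion=[
    [0.38, 0.116, 0, 0, 0, 0],
    [0.38, 0.116, 0, 0, 0, 0],
    [0.38, 0.116, 0, 0, 0, 0],
    [0.38, 0.116, 0, 0, 0, 0],
  ],
)

```text
clock: 6.6
tcp_pos: [0.5425, 0.0087, 0.2354]
tool_rot: [-0.001, -0.146, 0.989, -0.0]
ft_force: [-15.5, -5.2, 10.9]
opening: 0.0004
```

arm_command(
  motion=[
    [0.38, 0.116, 0, 0, 0, 0],
    [0.38, 0.116, 0, 0, 0, 0],
    [0.38, 0.116, 0, 0, 0, 0],
    [0, 0, 0, 0, 0, 0],
  ],
)

```text
clock: 7.1
tcp_pos: [0.566, 0.016, 0.2344]
tool_rot: [-0.0, -0.146, 0.989, 0.0]
ft_force: [-0.0, -0.3, 0.1]
opening: 0.0007
```

```bash
python3 - <<'E'
from h import *
o=np.zeros((500,800,3),np.uint8)
a=np.asarray(grab('scene','d')['image'])[100:250,190:310];b=np.asarray(grab('side','d')['image'])[110:270,180:320]
o[:,:400]=cv2.resize(a,(400,500),interpolation=2);o[:457,400:]=cv2.resize(b,(400,457),interpolation=2)
cv2.imwrite('pics/z4.png',o);s=arm.get_state();print(s['tcp_pos'],s['ft_force'])
E
```

```text
[0.56574174 0.01590472 0.23474046] [-0.3972437   0.74627444 -0.10859626]
```

View pics/z4.png

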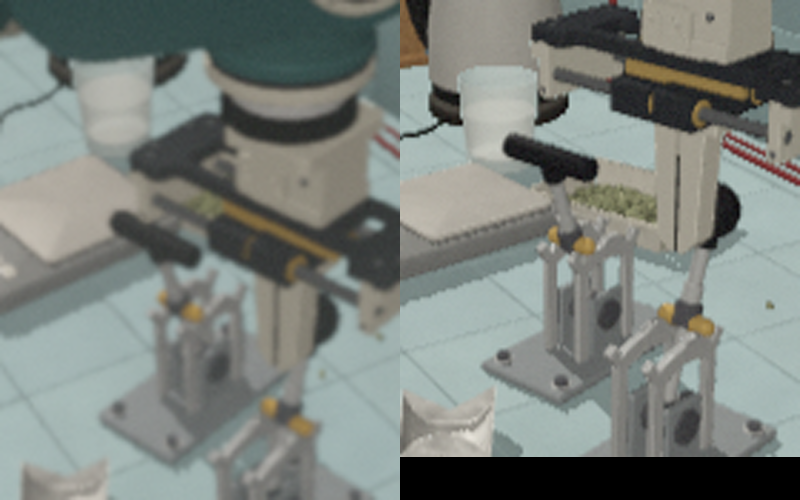

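arm_command(
  motion=[
    [-0.75, -0.23, 0, 0, 0, 0],
    [-0.75, -0.23, 0, 0, 0, 0],
    [-0.75, -0.23, 0, 0, 0, 0],
    [-0.75, -0.23, 0, 0, 0, 0],
    [-0.75, -0.23, 0, 0, 0, 0],
    [-0.75, -0.23, 0, 0, 0, 0],
    [-0.75, -0.23, 0.5, 0, 0, 0],
    [-0.5, 0, 1, 0, 0, 0],
    [-0.5, 0, 1, 0, 0, 0],
    [0, 0, 1, 0, 0, 0],
  ],
)

```text
clock: 8.45
tcp_pos: [0.4399, -0.0165, 0.3057]
tool_rot: [0.0, -0.146, 0.989, -0.0]
ft_force: [0.0, 0.8, -0.7]
opening: 0.0005
```

arm_command(
  motion=[
    [0, 0, 1, 0, 0, 0],
    [0, 0, 1, 0, 0, 0],
    [0, 0, 1, 0, 0, 0],
    [0, 0, 0, 0, 0, 0],
  ],
)

```text
clock: 8.95
tcp_pos: [0.441, -0.0164, 0.3663]
tool_rot: [0.001, -0.146, 0.989, -0.0]
ft_force: [0.6, -0.6, 0.0]
opening: 0.0003
```

```bash
python3 - <<'E'
from h import *
o=np.zeros((500,800,3),np.uint8)
a=np.asarray(grab('scene','e')['image'])[150:300,200:320];b=np.asarray(grab('side','e')['image'])[145:305,190:330]
o[:,:400]=cv2.resize(a,(400,500),interpolation=2);o[:457,400:]=cv2.resize(b,(400,457),interpolation=2)
cv2.imwrite('pics/z5.png',o);s=arm.get_state();print(s['tcp_pos'],s['ft_force'],s['clock'])
E
```

```text
[ 0.44072814 -0.0163322   0.36427559] [ 0.63301097 -0.94905995 -1.19367119] 9.05
```

View pics/z5.png

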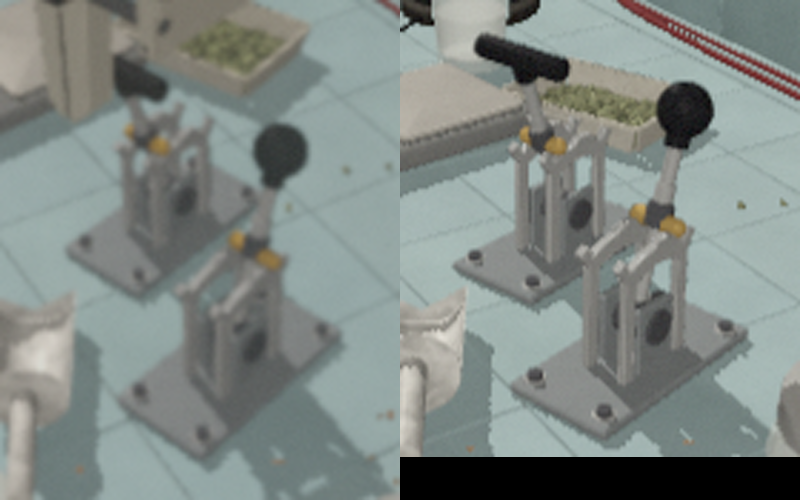

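```bash
python3 - <<'E'
from h import *
import pickle
ds,dd=[pickle.load(open(f'pics/e_{n}.pkl','rb')) for n in('scene','side')]
p,e=tri([(ds,200+280/3.3333,150+152/3.3333),(dd,190+285/2.857,145+110/2.857)])
d=p-[.551,.010,.036];print(p,e,d[0]*.957+d[1]*.29,d[2])
E
```

```text
[0.59214821 0.02141239 0.16635075] [np.float64(0.0008664051137390967), np.float64(0.0008664051137392541)] 0.04268843330870167 0.130350745694304
```

```bash
python3 - <<'E'
from h import *
import pickle
from scipy.optimize import least_squares
D={(t,n):pickle.load(open(f'pics/{t}_{n}.pkl','rb')) for t in'ae' for n in('scene','side')}
g={('a','scene'):(259.4,211.8),('a','side'):(261.8,194.7),('e','scene'):(284,195.6),('e','side'):(289.7,183.5)}
m={}
for k,(x,y) in g.items():
    im=np.asarray(D[k]['image']).max(2).astype(float);x0,y0=int(x)-13,int(y)-13
    w=(im[y0:y0+27,x0:x0+27]<75).astype(np.uint8)
    w=cv2.morphologyEx(w,cv2.MORPH_OPEN,cv2.getStructuringElement(2,(9,9)))
    c=max(cv2.findContours(w,0,1)[0],key=len);(cx,cy),r=cv2.minEnclosingCircle(c)
    mm=cv2.moments(w,True);m[k]=(mm['m10']/mm['m00']+x0,mm['m01']/mm['m00']+y0);print(k,m[k],(cx+x0,cy+y0,r),mm['m00'])
def ball(p,j):
    a=j-.4;return np.array([p[0]+.135*np.sin(a)*np.cos(p[2]),p[1]+.135*np.sin(a)*np.sin(p[2]),.036+.135*np.cos(a)])
def f(p):
    return np.concatenate([np.subtract(proj(D[k],ball(p,p[3] if k[0]=='a' else p[4])),m[k]) for k in m])
for fix in(None,):
    s=least_squares(f,[.551,.01,.295,.15,.75]);print(s.x,s.fun.round(2))
    for j in(.6,.72,.8):
        q=least_squares(lambda p:f([p[0],p[1],.295,p[2],j]),[.551,.01,.15]);print(j,q.x,q.cost,q.fun.round(2))
    q=least_squares(lambda p:f([.551,.010,.295,p[0],p[1]]),[.15,.75]);print(q.x,q.cost,q.fun.round(2))
E
```

```text
('a', 'scene') (258.9879518072289, 211.96787148594376) (259.5, 212.0, 9.178879737854004) 249.0
('a', 'side') (261.2819843342036, 195.22454308093995) (261.8636360168457, 195.77272701263428, 11.965097427368164) 383.0
('e', 'scene') (283.5731707317073, 194.9512195121951) (283.5, 195.0, 7.500100135803223) 164.0
('e', 'side') (289.06363636363636, 184.12727272727273) (289.44117641448975, 185.14705848693848, 11.255624771118164) 330.0
[0.5487157  0.01293494 0.32880559 0.17917394 0.78247491] [-0.39 -0.25  0.33  0.26 -0.48 -0.09  0.39  0.12]
0.6 [0.56410082 0.016345   0.0804349 ] 6.495002308199264 [ 0.68  0.47  1.52  1.73 -1.66 -0.47 -0.81 -1.84]
0.72 [0.55294627 0.01353471 0.15306913] 0.6467128583763637 [-0.25 -0.2   0.47  0.51 -0.66  0.08  0.28 -0.43]
0.8 [0.54655965 0.01273113 0.19754279] 1.6601090244568975 [-0.84 -0.83 -0.22 -0.32  0.01  0.47  0.98  0.76]
[0.16363887 0.72257486] 2.788744978424093 [ 0.31  0.66  1.21  1.09 -0.38  1.25  0.69  0.48]
```

arm_command(
  motion=[
    [0, 0, -1, 0, 0, 0],
    [0, 0, -1, 0, 0, 0],
    [0, 0, -1, 0, 0, 0],
    [0, 0, -1, 0, 0, 0],
    [0, 0, -1, 0, 0, 0],
    [0, 0, -1, 0, 0, 0],
    [0, 0, -0.5, 0, 0, 0],
    [0.69, 0.18, 0, 0, 0, 0],
    [0.69, 0.18, 0, 0, 0, 0],
  ],
)

```text
clock: 10.18
tcp_pos: [0.4696, -0.0089, 0.2356]
tool_rot: [0.001, -0.146, 0.989, -0.0]
ft_force: [-0.1, 0.4, 0.3]
opening: 0.0001
```

arm_command(
  motion=[
    [0.69, 0.18, 0, 0, 0, 0],
    [0.69, 0.18, 0, 0, 0, 0],
    [0.69, 0.18, 0, 0, 0, 0],
    [0.69, 0.18, 0, 0, 0, 0],
    [0.69, 0.18, 0, 0, 0, 0],
    [0.69, 0.18, 0, 0, 0, 0],
    [0.5, 0.15, 0, 0, 0, 0],
    [0, 0, 0, 0, 0, 0],
  ],
)

```text
clock: 11.18
tcp_pos: [0.5615, 0.0156, 0.2345]
tool_rot: [-0.0, -0.146, 0.989, 0.0]
ft_force: [0.2, 0.3, -0.2]
opening: 0.0002
```

arm_command(
  motion=[
    [0.1, 0.03, 0, 0, 0, 0],
    [0.1, 0.03, 0, 0, 0, 0],
    [0, 0, 0, 0, 0, 0],
  ],
)

```text
clock: 11.55
tcp_pos: [0.565, 0.0166, 0.2349]
tool_rot: [0.0, -0.146, 0.989, -0.0]
ft_force: [-0.2, -0.2, -0.1]
opening: 0.0006
```

arm_command(
  motion=[
    [0.1, 0.03, 0, 0, 0, 0],
    [0.05, 0.015, 0, 0, 0, 0],
  ],
)

```text
clock: 11.8
tcp_pos: [0.5681, 0.0176, 0.2348]
tool_rot: [0.0, -0.146, 0.989, -0.0]
ft_force: [-0.5, -0.6, 0.6]
opening: 0.0006
```

arm_command(
  motion=[
    [0.1, 0.03, 0, 0, 0, 0],
    [0, 0, 0, 0, 0, 0],
  ],
)

```text
clock: 12.05
tcp_pos: [0.5701, 0.0182, 0.2347]
tool_rot: [-0.0, -0.146, 0.989, 0.0]
ft_force: [0.4, 1.4, 1.2]
opening: 0.0005
```

arm_command(
  motion=[
    [0.1, 0.03, 0, 0, 0, 0],
    [0, 0, 0, 0, 0, 0],
  ],
)

```text
clock: 12.3
tcp_pos: [0.5721, 0.0188, 0.2347]
tool_rot: [-0.0, -0.146, 0.989, 0.0]
ft_force: [-0.7, -0.9, 0.2]
opening: 0.0003
```

arm_command(
  motion=[
    [0.1, 0.03, 0, 0, 0, 0],
    [0, 0, 0, 0, 0, 0],
  ],
)

```text
clock: 12.55
tcp_pos: [0.5742, 0.0194, 0.2348]
tool_rot: [0.0, -0.146, 0.989, -0.0]
ft_force: [0.6, -0.5, -0.1]
opening: 0.0006
```

arm_command(
  motion=[
    [0.07, 0.02, 0, 0, 0, 0],
    [0, 0, 0, 0, 0, 0],
  ],
)

```text
clock: 12.8
tcp_pos: [0.5755, 0.0198, 0.2348]
tool_rot: [0.0, -0.146, 0.989, -0.0]
ft_force: [0.5, -0.4, 0.1]
opening: 0.0005
```

arm_command(
  motion=[
    [-0.75, -0.23, 0, 0, 0, 0],
    [-0.75, -0.23, 0, 0, 0, 0],
    [-0.75, -0.23, 0, 0, 0, 0],
    [-0.75, -0.23, 0, 0, 0, 0],
    [-0.75, -0.23, 0, 0, 0, 0],
    [-0.75, -0.23, 0, 0, 0, 0],
    [-0.75, -0.23, 0.5, 0, 0, 0],
    [-0.5, 0, 1, 0, 0, 0],
    [-0.5, 0, 1, 0, 0, 0],
    [0, 0, 1, 0, 0, 0],
  ],
)

```text
clock: 14.05
tcp_pos: [0.4497, -0.0126, 0.3058]
tool_rot: [0.0, -0.146, 0.989, -0.0]
ft_force: [-0.1, -0.7, 0.2]
opening: 0.0006
```

arm_command(
  motion=[
    [0, 0, 1, 0, 0, 0],
    [0, 0, 1, 0, 0, 0],
    [0, 0, 1, 0, 0, 0],
    [0, 0, 0, 0, 0, 0],
  ],
)

```text
clock: 14.55
tcp_pos: [0.4508, -0.0125, 0.3663]
tool_rot: [0.001, -0.146, 0.989, -0.0]
ft_force: [-0.6, -0.2, 1.2]
opening: 0.0004
```

```bash
python3 - <<'E'
from h import *
o=np.zeros((500,800,3),np.uint8)
a=np.asarray(grab('scene','f')['image'])[150:300,200:320];b=np.asarray(grab('side','f')['image'])[145:305,190:330]
o[:,:400]=cv2.resize(a,(400,500),interpolation=2);o[:457,400:]=cv2.resize(b,(400,457),interpolation=2)
cv2.imwrite('pics/z6.png',o);s=arm.get_state();print(s['tcp_pos'],s['ft_force'],s['clock'])
E
```

```text
[ 0.45053178 -0.01243312  0.36427369] [-0.44149367 -0.25287947  0.10013204] 14.65
```

View pics/z6.png

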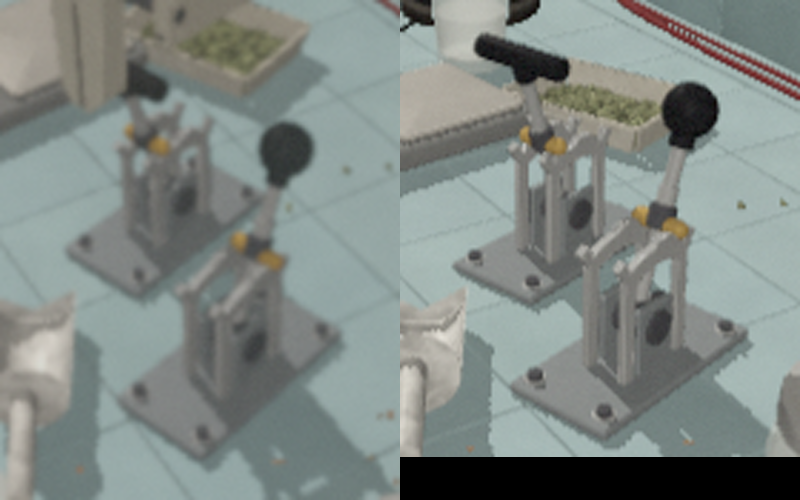

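```bash
python3 - <<'E'
from h import *
import pickle
T={}
for t in'aef':
  for n,g in(('scene',(284,195.6)),('side',(290,183.5))):
    if t=='a': continue
    d=pickle.load(open(f'pics/{t}_{n}.pkl','rb'));im=np.asarray(d['image']).max(2).astype(np.float32)
    x0,y0=int(g[0])-16,int(g[1])-16;T[t,n]=im[y0:y0+34,x0:x0+34],d
for n,gp in(('scene',(284,195.6)),('side',(289.7,183.5))):
    a=T['e',n][0];b=T['f',n][0]
    # template match of ball patch w/ subpixel
    k=4;A=cv2.resize(a,None,fx=k,fy=k,interpolation=2);B=cv2.resize(b,None,fx=k,fy=k,interpolation=2)
    tp=A[3*k:27*k,3*k:27*k];r=cv2.matchTemplate(B,tp,cv2.TM_SQDIFF);_,_,ml,_=cv2.minMaxLoc(r);sh=(np.array(ml)/k-3);print(n,'shift px',sh)
    d=T['e',n][1]
    p0=np.array([.549,.012,.036]);u=np.array([.957,.29,0])
    f=lambda j:np.array(proj(d,p0+u*.135*np.sin(j-.4)+[0,0,.135*np.cos(j-.4)]))
    for j in(.65,.7,.72,.75,.8):print(j,f(j),'to .8',f(.8)-f(j))
E
```

```text
scene shift px [ 1.5  -0.25]
0.65 [279.00769935 197.08172427] to .8 [ 5.75425367 -1.847223  ]
0.7 [280.98596662 196.31236684] to .8 [ 3.7759864  -1.07786557]
0.72 [281.76111767 196.04777687] to .8 [ 3.00083534 -0.81327559]
0.75 [282.90558352 195.69696598] to .8 [ 1.8563695  -0.46246471]
0.8 [284.76195302 195.23450128] to .8 [0. 0.]
side shift px [1.75 0.25]
0.65 [284.9556648  184.60117489] to .8 [6.47063725 0.14722156]
0.7 [287.18397539 184.46414559] to .8 [4.24232667 0.28425086]
0.72 [288.05595995 184.4620045 ] to .8 [3.3703421  0.28639196]
0.75 [289.34231048 184.51449492] to .8 [2.08399157 0.23390153]
0.8 [291.42630206 184.74839645] to .8 [0. 0.]
```

arm_command(
  motion=[
    [0, 0, -1, 0, 0, 0],
    [0, 0, -1, 0, 0, 0],
    [0, 0, -1, 0, 0, 0],
    [0, 0, -1, 0, 0, 0],
    [0, 0, -1, 0, 0, 0],
    [0, 0, -1, 0, 0, 0],
    [0, 0, -0.55, 0, 0, 0],
    [0.69, 0.18, 0, 0, 0, 0],
    [0.69, 0.18, 0, 0, 0, 0],
  ],
)

```text
clock: 15.78
tcp_pos: [0.4794, -0.005, 0.2345]
tool_rot: [0.001, -0.146, 0.989, -0.0]
ft_force: [-0.6, 0.2, 0.7]
opening: 0.0005
```

arm_command(
  motion=[
    [0.69, 0.18, 0, 0, 0, 0],
    [0.69, 0.18, 0, 0, 0, 0],
    [0.69, 0.18, 0, 0, 0, 0],
    [0.69, 0.18, 0, 0, 0, 0],
    [0.69, 0.18, 0, 0, 0, 0],
    [0.69, 0.18, 0, 0, 0, 0],
    [0.6, 0.15, 0, 0, 0, 0],
    [0, 0, 0, 0, 0, 0],
  ],
)

```text
clock: 16.77
tcp_pos: [0.5734, 0.0195, 0.2335]
tool_rot: [-0.0, -0.146, 0.989, 0.0]
ft_force: [-0.6, 0.9, -0.8]
opening: 0.0003
```

arm_command(
  motion=[
    [0.08, 0.024, 0, 0, 0, 0],
    [0.08, 0.024, 0, 0, 0, 0],
    [0, 0, 0, 0, 0, 0],
  ],
)

```text
clock: 17.15
tcp_pos: [0.5759, 0.0203, 0.2339]
tool_rot: [0.0, -0.146, 0.989, -0.0]
ft_force: [0.1, 0.3, 0.2]
opening: 0.0006
```

arm_command(
  motion=[
    [0.08, 0.024, 0, 0, 0, 0],
    [0, 0, 0, 0, 0, 0],
  ],
)

```text
clock: 17.4
tcp_pos: [0.5777, 0.0208, 0.2338]
tool_rot: [0.0, -0.146, 0.989, -0.0]
ft_force: [0.6, -0.3, -0.5]
opening: 0.0004
```

arm_command(
  motion=[
    [0.08, 0.024, 0, 0, 0, 0],
    [0, 0, 0, 0, 0, 0],
  ],
)

```text
clock: 17.65
tcp_pos: [0.5789, 0.0211, 0.2337]
tool_rot: [-0.001, -0.146, 0.989, -0.0]
ft_force: [-6.6, -1.6, 2.9]
opening: -0.0
```

arm_command(
  motion=[
    [0.08, 0.024, 0, 0, 0, 0],
    [0, 0, 0, 0, 0, 0],
  ],
)

```text
clock: 17.9
tcp_pos: [0.5795, 0.0213, 0.2336]
tool_rot: [-0.002, -0.146, 0.989, -0.0]
ft_force: [-19.3, -4.2, 7.5]
opening: 0.0004
```

```bash
python3 - <<'E'
from h import *
a=np.asarray(grab('side','g')['image'])[130:270,210:330]
cv2.imwrite('pics/z7.png',cv2.resize(a,(514,600),interpolation=2))
E
```

```text
(no output)
```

View pics/z7.png

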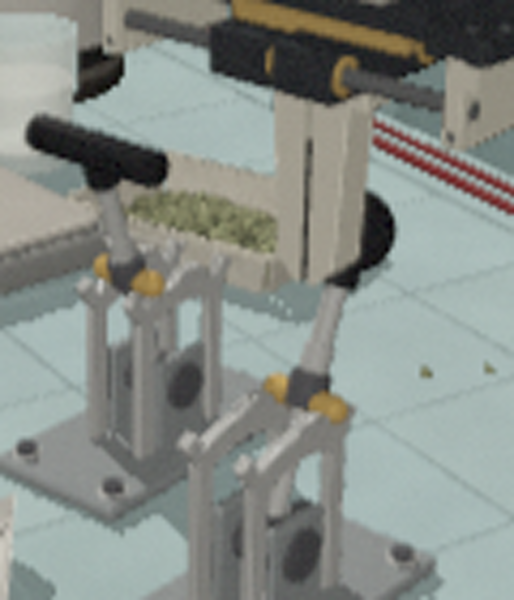

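arm_command(
  motion=[
    [-0.75, -0.23, 0, 0, 0, 0],
    [-0.75, -0.23, 0, 0, 0, 0],
    [-0.75, -0.23, 0, 0, 0, 0],
    [-0.75, -0.23, 0, 0, 0, 0],
    [-0.75, -0.23, 0, 0, 0, 0],
    [-0.75, -0.23, 0, 0, 0, 0],
    [-0.75, -0.23, 0.5, 0, 0, 0],
    [-0.5, 0, 1, 0, 0, 0],
    [-0.5, 0, 1, 0, 0, 0],
    [0, 0, 1, 0, 0, 0],
  ],
)

```text
clock: 19.2
tcp_pos: [0.4551, -0.0106, 0.3048]
tool_rot: [0.0, -0.146, 0.989, -0.0]
ft_force: [-0.3, 0.2, -0.2]
opening: 0.0003
```

arm_command(
  motion=[
    [0, 0, 1, 0, 0, 0],
    [0, 0, 1, 0, 0, 0],
    [0, 0, 0, 0, 0, 0],
    [0, 0, 0, 0, 0, 0],
  ],
)

```text
clock: 19.7
tcp_pos: [0.4559, -0.0104, 0.343]
tool_rot: [-0.0, -0.146, 0.989, 0.0]
ft_force: [-0.3, -0.7, -0.6]
opening: 0.0002
```

```bash
python3 - <<'E'
from h import *
import pickle
o=np.zeros((500,800,3),np.uint8)
a=np.asarray(grab('scene','i')['image'])[150:300,200:320];b=np.asarray(grab('side','i')['image'])[145:305,190:330]
o[:,:400]=cv2.resize(a,(400,500),interpolation=2);o[:457,400:]=cv2.resize(b,(400,457),interpolation=2)
cv2.imwrite('pics/z8.png',o);print(arm.get_state()['clock'],arm.get_state()['tcp_pos'])
for n,g in(('scene',(284,195.6)),('side',(290,183.5))):
    x0,y0=int(g[0])-16,int(g[1])-16
    L=[np.asarray(pickle.load(open(f'pics/{t}_{n}.pkl','rb'))['image']).max(2).astype(np.float32)[y0:y0+34,x0:x0+34] for t in'ei']
    A,B=[cv2.resize(q,None,fx=4,fy=4,interpolation=2) for q in L]
    print(n,np.array(cv2.minMaxLoc(cv2.matchTemplate(B,A[12:108,12:108],cv2.TM_SQDIFF))[2])/4-3)
E
```

```text
19.8 [ 0.45578345 -0.01043825  0.34281093]
scene [ 2.25 -0.5 ]
side [2.5  0.25]
```

View pics/z8.png

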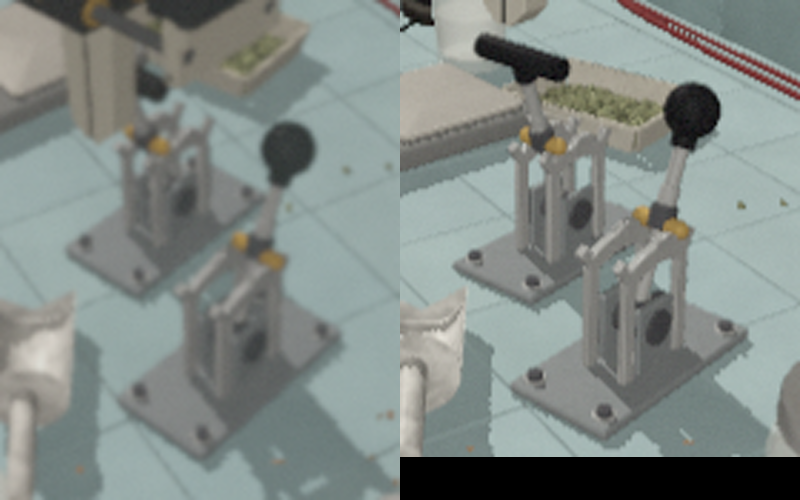

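Lever is against its hard stop and stays there; the bar lever is unmoved in the side view; gripper is clear.

```bash
python3 -c "
from bench import arm
print(arm.hand_in())"
```

```text
the job is handed in; nothing more can be done
None
```

The ball-knob damper lever is over its hump and sitting in the far notch against the hard stop, and it stays there with the gripper clear. I pushed it with the shut fingertips and handed the job in at about 20 s.

- **Detent:** force rose to about 20 N on the climb, then fell to zero past the crest.
- **A check that disagreed:** my first picture after that push put the lever at about 0.72 to 0.78 rad, short of the expected 0.80. A second, very light push moved it about 0.04 rad further with no measurable force, so it had not been fully seated. I pushed it again until I felt the hard stop (up to about 21 N within 2 mm), then backed off.
- **Final pictures:** with the gripper clear, about 2 s after the last push, the knob is about 2.4 pixels further forward than after the first push. It had not sprung back.
- **Cross-bar lever:** it stands unchanged in the side view. The arm hides part of it in the other view.
- **Forces:** no force reading at the end of a move went above about 21 N.

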